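# Open the lamp shutter behind its light shield with the reaching rod

## Robot

A 7-joint arm with a two-finger parallel gripper is mounted at the origin on the work surface. World frame = base frame: x ahead of the robot, y to its left, z up, the work surface at z = 0. Lengths are in m, angles in rad, forces in N, time in s.
With the tool pointing down it reaches from about 0.4 to 0.85 m from the base axis. Payload 10.4 kg.
Tool frame: the origin (TCP) lies on the centre line of the jaws, within the pads' length; the fingertips stand 8 mm ahead of it and the grasp point (between the pads) lies 11 mm behind it (r.finger_overhang is the distance from the TCP to the fingertips, in m); z points along the fingers, y is the line along which they close (so a half turn about z gives the same grasp; the last joint's range is limited). The gripper opens to 87 mm and grips with 3 to 60 N. Pads are 19 mm wide; open, the fingers measure 117 mm over their backs; the gripper's body (75 mm by 190 mm) begins 51 mm behind the grasp point.
Start: joints at [-1.246, 0.332, -0.065, 1.46, 0.022, 1.35, -0.088], TCP at [0.213, 0.588, 0.231] pointing down, gripper open.
Joint ranges: [-2.6, 2.6], [-0.5, 2.12], [-1.47, 1.34], [0.16, 2.42], [-1.27, 4.41], [0.06, 2.06], [-2.6, 2.6]. Speed limits (rad/s): [2.22, 2.22, 2.79, 2.79, 3.14, 3.14, 3.14].

## Interface

Orientations are given as a unit quaternion [x, y, z, w].
In Python, from bench import r, vision gives the robot as it stands.
- The arm moves only by the tool drive_tool, never from a script. Its argument "series" is a list of rows, each a list of 2 entries, a list of its own where there are three numbers: the shift along the world's x, y, z in cm, then the turn about the world's z in degrees. A call has exactly 10 rows; each row shifts and turns the commanded pose from where the row before left it; what a row does not reach is not made up. A row lasts 1/8 s, in which the tool goes at most 62.5 mm and 10.7 degrees, less where a joint would pass 70% of its speed; a pose out of reach is approached as far as the arm can. A call with a gripper value outside its range is refused whole. "hand" is the closure, from 0 (fully open) to 1 (shut), set as the call begins (left out, the last holds). The fingers move at their own pace and stop on an object; "newtons" is the grip in N (left out, the last holds). Time passes only in rows, so rows that do not move let the fingers close, or fill a call up. It gives the time, the measured TCP pose, the force, the opening and the grip force at its end, in the units of the state.
- r.read_state(): the state, without advancing time (a new reading comes with each control period).
- vision.camera(name): name is "scene" or "side" or "wrist"; returns a dict with "color" (384x512x3 uint8, red, green, blue), "intrinsics" (3x3 intrinsics, pixels), "k1" (the pictures are not rectified: a ray, as slopes to the right and down, at radius r is drawn at 1 + k1 r^2 times it, then the intrinsics apply), "R" (3x3) and "t" (3): a world point X has camera coordinates R X + t; the wrist camera has in their place "mount" (4x4, takes a point from camera to tool coordinates, whose origin is the TCP and whose axes are the flange's). Camera axes: x right, y down, z forward; pixel columns grow to the right and rows downward; lengths in m; the calibration is good to about 2 mm. A picture is of the moment at which its call begins: read the wrist's pose just before it. There is no depth.
- r.close_job(): hands the job in; it is judged then, once.
The state is a dict: "time": time; "joint_positions": joint angles; "joint_vel": joint speeds; "joint_torque": joint torques, N m; "ee_pos": TCP position; "eef_rot": TCP orientation; "ft_force": force on the tool from outside, world axes, zero at the start; "torque": the same for the moment, N m; "width": finger opening in m; "grip_force": force on a finger pad.
Only numpy, scipy, OpenCV 4.12 (cv2) and the standard library are available. Lean on these libraries where they do the work, as an engineer would, in place of code of your own. Each camera call takes 0.05 s, during which the arm holds its last target. There are 200 camera calls.

## Task

The shutter of the lamp unit must be opened without reaching in behind the hot light shield: take the bent rod by its handle from its stand, reach over the shield with it, hook the rod's end behind the shutter lever and drag the lever towards the shield until it meets its stop, and seat it there with a firm pull of about 10 N (at least 8 N for half a second; the lamp unit must never feel more than 15 N anywhere). Then lay the rod back in both forks of its stand, bent end away from you and down as it was, and let go; nothing but the rod may touch the lamp unit, and leave the other things on the bench where they are.

Things in the scene. Friction and masses are not known exactly. Their poses are not given: they have to be found in the camera images.
- lamp: Lamp unit, fixed to the bench: a white deck 185 mm deep (its x -10 to +175) and 220 mm wide (its y), top 45 mm above the bench, with a light shield on its near edge, a shutter lever sliding along its middle line (its y = 0) and a raised filter housing. Origin: on the bench under the middle of the shield; its x points from the shield to the lever, away from the robot, z up.
- shield_top (a point): Middle of the upper edge of the upright grey light shield, 130 mm above the bench, at the lamp's x = 0. The shield is 6 mm thick and as wide as the deck; side wings 5 mm thick and equally high run back from its ends to the lamp's x = +48. Axes as the lamp's.
- housing_top (a point): Middle of the near upper edge of the white filter housing, 80 mm above the bench, 125 mm behind the shield's middle plane. The housing runs back to the lamp's x = +175 and spans its y -80 to +80; a round knob on it rises to 92 mm. The starting gap between the lever's far face and the housing is 30 to 60 mm; the rod's end goes down there. Axes as the lamp's.
- shutter_top (a point): Middle of the shutter lever's upper edge: an upright steel plate 8 mm thick (lamp's x), 44 mm wide (y), from 51 to 82 mm above the bench. Starts 61 to 91 mm behind the shield's middle plane. It slides towards the shield against about 4 N and stays where left; 24 to 42 mm on, 37 to 49 mm behind the shield, is a hard stop at a place not known beforehand: the load rises sharply. Axes as the lamp's.
- rod: Bent rod, 0.13 to 0.21 kg: black block handle 60 x 18 x 26 mm (its x, y, z) on an 8 mm steel shaft along its x, from -82 mm to a square bend at +170 mm, then straight down (-z) to the end 99 mm below the shaft's axis. Origin: middle of the handle, on the axis. It starts in the stand's forks, bent end hanging down, its x within 0.3 rad of world x; balance point about 26 mm ahead of the origin.
- rod_tip (a point): The rod's lower end, the lowest point of its bent leg (leg diameter 8 mm, round end), at 170, 0, -99 mm in the rod's frame.
- stand: Rod stand, fixed to the bench: a steel foot 150 x 80 x 10 mm with two upright grey forks, each 10 mm thick with a 90 degree V notch on top, mouth 40 mm wide, V bottom 119 mm and tops 143 mm above the bench. Forks at its x = +2 and -102 mm, 94 mm clear between them for the handle. Origin: on the bench, 50 mm ahead (+x) of the middle between the forks; x along the resting rod, z up.
- stand_mid (a point): Midway between the two forks, 125 mm above the bench: the height of the shaft's axis when the rod rests in both notches. Axes as the stand's.
- lens_cap: Bystander: black lens cap ring, 60 mm diameter, 12 mm high. Origin under its centre.
- objective: Bystander: steel objective lens standing upright, 32 mm diameter, 48 mm high. Origin under its centre.
- slide_box: Bystander: open white slide box with a yellow insert, 85 x 60 x 24 mm. Origin under its centre.
- dish: Bystander: glass dish, 90 mm diameter, 18 mm high. Origin under its centre.
- dropper: Bystander: white dropper bottle with a yellow cap, 34 mm diameter, 110 mm high. Origin under its centre.
- beaker: Bystander: glass beaker, 68 mm diameter, 85 mm high. Origin under its centre.
There are look-alikes about, which are no part of the job. Of the things that look like the stand, take the one that is farthest to the robot's left at the start.

How it is judged:
On the way, in this order (a step that is already met when the one before it is completed fails the run):
1. the rod is lifted out of its stand (z of rod in the frame of stand_mid above 0.03 m), for 0.1 s.
2. the shutter lever has been dragged open (at least 22 mm) and is pulled against its stop by the rod with at least 8 N, the rod's end at it (within 30 mm in plan) (distance of shutter_top from where it was at the start of the episode above 0.022 m and x of shutter_top in the frame of lamp below 0.052 m and contact force between rod and lamp above 8 N and horizontal distance between rod_tip and shutter_top below 0.03 m), for 0.3 s.
At the end, for the whole second after the job is handed in: The lever stands open (over 22 mm from its start, under 52 mm behind the shield) and the rod lies at rest in both forks, bent end ahead: origin within 22 mm of stand_mid in plan, 8 mm in height, shaft within 0.12 rad of the stand's x (distance of shutter_top from where it was at the start of the episode above 0.022 m and x of shutter_top in the frame of lamp below 0.052 m and horizontal distance between rod and stand_mid below 0.022 m and not (z of rod in the frame of stand_mid above 0.008 m) and z of rod in the frame of stand_mid above -0.008 m and x of rod_tip in the frame of stand above 0.08 m and angle between the x axis of rod and the x axis of stand, either way round below 0.12 rad and linear speed of rod below 0.02 m/s); the robot touches nothing.
It fails at once if the rod presses on the lamp unit (lever, shield, deck or housing) with more than 15 N (contact force between rod and lamp above 15 N).
It fails at once if the gripper or arm touches the lamp unit (contact force between any of the arm, the fingers and lamp above 1 N).
It fails at once if a bystander is moved by more than 30 mm (distance of any of lens_cap, objective, slide_box, dish, dropper, beaker from where it was at the start of the episode above 0.03 m).
It also fails if it takes over 67 s, if anything falls off the work surface, if the arm or the gripper's body presses on something with over 40 N, if the wrist force passes 120 N, or if a joint passes its speed limit or range.

## Working session

There is one attempt and no reset: what is moved stays moved. The work goes in short steps, Python scripts to look and compute and a tool call to move; the robot and the scene stay as the last step left them, time stands still between calls to the robot, and variables do not carry over. Pictures are saved under pics/ and viewed, at most 10 in all, crops included, and the job is handed in when it is done.

Besides the shell and the picture viewer there is one more tool, called as a command line: name --argument value ..., lists and objects as JSON in quotes. drive_tool: Moves the arm, as the interface text tells. Its arguments: {"type":"object","properties":{"series":{"type":"array"},"hand":{"type":"number"},"newtons":{"type":"number"}},"required":["series"]}

```bash
mkdir -p pics; ls; cat > h.py <<'E'
import numpy as np, cv2
from bench import r, vision
def save(name,fn):
    c=vision.camera(name); np.savez('pics/'+fn+'.npz',**c); cv2.imwrite('pics/'+fn+'.png',c['color'][:,:,::-1]); return c
def load(fn): return dict(np.load('pics/'+fn+'.npz'))
def pose(c):
    return c['R'],c['t']
def ray(c,u,v):
    K=c['intrinsics'];k=float(c['k1']);d=np.array([(u-K[0,2])/K[0,0],(v-K[1,2])/K[1,1]]);s=d.copy()
    for _ in range(30): s=d/(1+k*(s@s))
    R,t=pose(c);return -R.T@t,R.T@np.array([s[0],s[1],1.])
def onz(c,u,v,z):
    o,d=ray(c,u,v);return o+d*(z-o[2])/d[2]
def proj(c,X):
    R,t=pose(c);p=R@np.array(X)+t;s=p[:2]/p[2];s=s*(1+float(c['k1'])*(s@s));K=c['intrinsics'];return np.array([K[0,0]*s[0]+K[0,2],K[1,1]*s[1]+K[1,2]])
def tri(*obs):
    A=np.zeros((3,3));b=np.zeros(3);L=[]
    for c,u,v in obs:
        o,d=ray(c,u,v);d=d/np.linalg.norm(d);M=np.eye(3)-np.outer(d,d);A+=M;b+=M@o;L.append((o,M))
    X=np.linalg.solve(A,b);return X,[np.linalg.norm(M@(X-o)) for o,M in L]
E
python3 - <<'E'
from h import *
s=r.read_state();print({k:np.round(v,3).tolist() for k,v in s.items()})
a=save('scene','s0');b=save('side','d0');w=save('wrist','w0')
for c in (a,b): print(c['intrinsics'].tolist(),c['k1'],(-c['R'].T@c['t']).round(3),c['R'].round(2).tolist())
print(w['mount'].round(3))
m=np.vstack([np.hstack([a['color'],b['color']])]);cv2.imwrite('pics/m0.png',cv2.resize(m,(800,300),interpolation=cv2.INTER_AREA)[:,:,::-1])
E
```

```text
pics
{'time': 0.0, 'joint_positions': [-1.246, 0.333, -0.065, 1.461, 0.022, 1.35, -0.088], 'joint_vel': [0.0, -0.001, 0.001, 0.0, 0.001, -0.001, -0.0], 'joint_torque': [0.0, -62.325, 0.025, -38.988, -0.061, 0.04, 0.0], 'ee_pos': [0.213, 0.587, 0.23], 'eef_rot': [0.173, 0.985, -0.001, -0.0], 'ft_force': [-0.66, 0.666, -0.281], 'torque': [-0.028, 0.059, -0.006], 'grip_force': 0.0, 'width': 0.087}
[[406.9900622421036, 0.0, 255.75050529095898], [0.0, 406.9900622421036, 193.90897018277312], [0.0, 0.0, 1.0]] -0.046577775311920214 [ 1.423 -0.471  1.098] [[0.52, 0.86, -0.01], [0.61, -0.37, -0.7], [-0.6, 0.36, -0.71]]
[[405.0540945813005, 0.0, 248.8551461887352], [0.0, 405.0540945813005, 188.9337558252958], [0.0, 0.0, 1.0]] -0.08334605047533589 [0.451 0.826 0.956] [[-0.99, -0.15, 0.0], [-0.11, 0.7, -0.71], [0.1, -0.7, -0.71]]
[[ 0.001 -0.962 -0.274  0.075]
 [ 1.     0.001 -0.    -0.   ]
 [ 0.    -0.274  0.962 -0.155]
 [ 0.     0.     0.     1.   ]]
```

```bash
python3 - <<'E'
import cv2
for n in ('s0','d0'):
    i=cv2.imread(f'pics/{n}.png');cv2.imwrite(f'pics/{n}b.png',cv2.resize(i,(800,600),interpolation=cv2.INTER_CUBIC))
E
```

```text
(no output)
```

View pics/s0b.png

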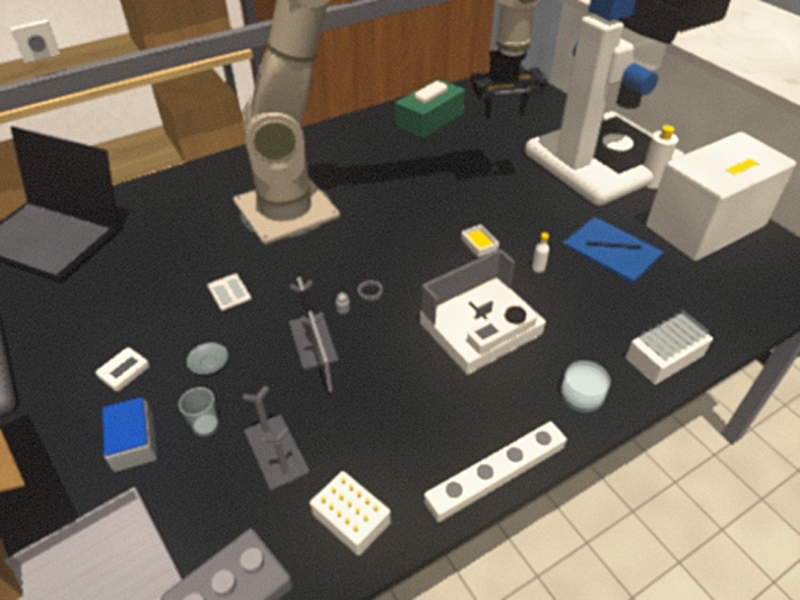

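View pics/d0b.png

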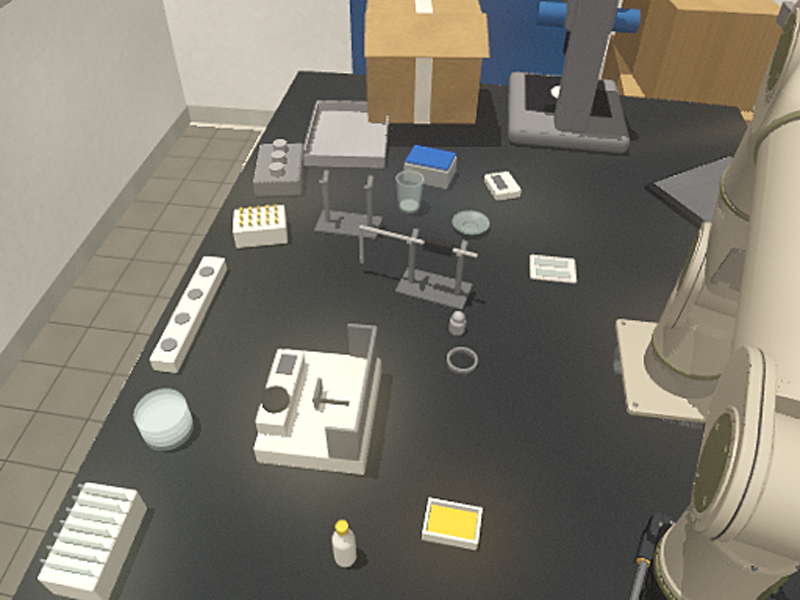

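The candidates for the stand, in scene 800 px coordinates, are the rod's stand at (312,335) and an empty look-alike at (275,450). The rod's stand is farther to the robot's left (+y), so I choose it. The lamp is at (480,315). Next is a close crop to check this.

```bash
cat > mos.py <<'E'
import cv2,numpy as np
def crop(fn,x,y,w,h,W=400,H=300):
    i=cv2.imread(f'pics/{fn}.png')[y:y+h,x:x+w];s=min(W/w,H/h);o=np.zeros((H,W,3),np.uint8)
    j=cv2.resize(i,None,fx=s,fy=s,interpolation=cv2.INTER_CUBIC)[:H,:W];o[:j.shape[0],:j.shape[1]]=j
    for t in range(0,w,10):
        X=int((t)*s);cv2.line(o,(X,0),(X,6),(0,255,255));
        if (x+t)%20==0:cv2.putText(o,str(x+t),(X,16),0,.35,(0,255,255))
    for t in range(0,h,10):
        Y=int(t*s);cv2.line(o,(0,Y),(6,Y),(0,255,255))
        if (y+t)%20==0:cv2.putText(o,str(y+t),(8,Y+4),0,.35,(0,255,255))
    return o
E
python3 - <<'E'
from mos import *
m=np.vstack([np.hstack([crop('s0',160,170,100,80),crop('s0',260,150,100,90)]),np.hstack([crop('d0',220,130,100,75),crop('d0',150,200,110,110)])])
cv2.imwrite('pics/m1.png',m)
E
```

```text
(no output)
```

View pics/m1.png

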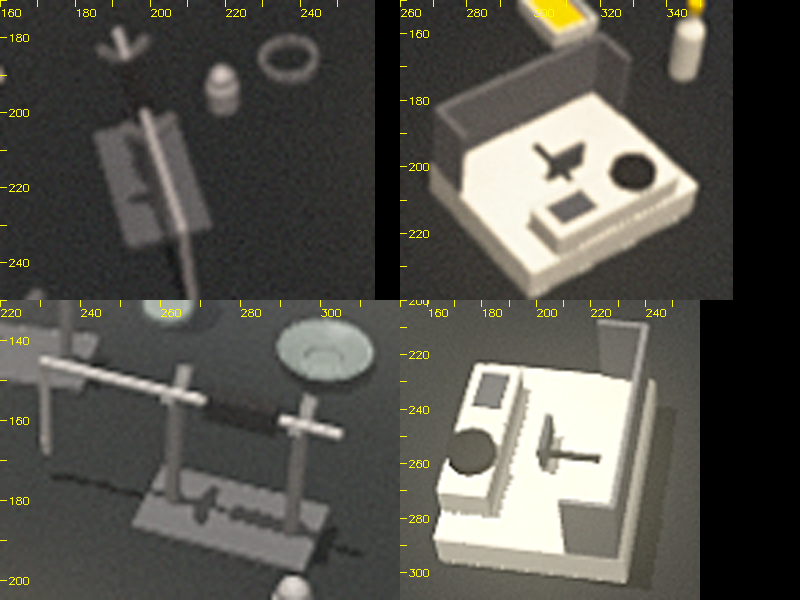

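The crop confirms it: the rod lies in this stand's forks, with the handle at side (280,158) and the bend at side (231,145). The look-alike stand is empty. On the lamp, the shield, the lever (scene (311,200), side (202,247)) and the housing are all clear.

```bash
python3 - <<'E'
from h import *
s=load('s0');d=load('d0');np.set_printoptions(precision=4,suppress=True)
P1=lambda x,y:(160+x/3.75,170+y/3.75)
P2=lambda x,y:(260+(x-400)/3.333,150+y/3.333)
P3=lambda x,y:(220+x/4,130+(y-300)/4)
P4=lambda x,y:(150+(x-400)/2.727,200+(y-300)/2.727)
z=lambda c,p,h:onz(c,*p,h)[:2]
print('rod side end',z(d,P3(342,434),.125),'bend',z(d,P3(43,361),.125),'tip',z(d,P3(46,453),.026))
print('handle side', z(d,P3(207,401),.125), z(d,P3(281,420),.125))
print('rod scene end',z(s,P1(118,28),.125),'tip',z(s,(330/1.5625,390/1.5625),.026))
f=[z(s,P1(*p),.01) for p in((95,135),(170,112),(212,228),(133,250))];print('foot scene',f,np.mean(f,0))
f=[z(d,P3(*p),.01) for p in((161,465),(330,507),(305,572),(133,525))];print('foot side',f,np.mean(f,0))
print('shield scene',z(s,P2(436,104),.13),z(s,P2(603,36),.13),'wing',z(s,P2(465,137),.13),z(s,P2(630,58),.13))
print('shield side',z(d,P4(648,323),.13),z(d,P4(613,505),.13),'wing',z(d,P4(597,320),.13),z(d,P4(560,500),.13))
# deck corners
print('deck scene',[z(s,P2(*p),.045) for p in((697,184),(530,275))],'side',[z(d,P4(*p),.045) for p in((437,540),(626,560),(655,380))])
print('lever scene',z(s,P2(545,160),.082),z(s,P2(583,143),.082),'side',z(d,P4(545,415),.082),z(d,P4(545,462),.082))
print('housing near top side',z(d,P4(522,370),.08),z(d,P4(488,497),.08))
E
```

```text
rod side end [ 0.4147 -0.1343] bend [ 0.6603 -0.1875] tip [ 0.6601 -0.1854]
handle side [ 0.5227 -0.1576] [ 0.4629 -0.1436]
rod scene end [ 0.4117 -0.1318] tip [ 0.6574 -0.1876]
foot scene [array([ 0.4199, -0.1752]), array([ 0.4302, -0.0989]), array([ 0.5836, -0.1313]), array([ 0.5691, -0.2046])] [ 0.5007 -0.1525]
foot side [array([ 0.5627, -0.2026]), array([ 0.4151, -0.1723]), array([ 0.4309, -0.0932]), array([ 0.5762, -0.1258])] [ 0.4962 -0.1485]
shield scene [0.5774 0.092 ] [0.582  0.3049] wing [0.6333 0.091 ] [0.6258 0.3075]
shield side [0.5816 0.0862] [0.5772 0.3033] wing [0.6334 0.09  ] [0.6241 0.3054]
deck scene [array([0.7514, 0.3114]), array([0.7601, 0.0884])] side [array([0.7473, 0.3136]), array([0.5673, 0.3068]), array([0.5745, 0.0897])]
lever scene [0.6659 0.1711] [0.6665 0.2199] side [0.6703 0.1803] [0.6576 0.2354]
housing near top side [0.7074 0.1257] [0.7019 0.2811]
```

drive_tool --series '[[[1.5,-4,0],1],[[1.5,-4,0],1],[[1.5,-4,0],1],[[1.5,-4,0],1],[[1.5,-4,0],1],[[1.5,-4,0],1],[[1.5,-4,0],1],[[1.5,-4,0],0.7],[[1.5,-4,0],0],[[1.5,-4,0],0]]' --hand 0

```text
time: 1.4
ee_pos: [0.3633, 0.1861, 0.2305]
eef_rot: [0.107, 0.994, 0.0, -0.0]
ft_force: [0.9, 1.2, -0.5]
width: 0.0869
grip_force: 0.0
```

drive_tool --series '[[[1.5,-4,0],0],[[1.5,-4,0],0],[[1.5,-4,0],0],[[1.5,-4,0],0],[[1.5,-4,0],0],[[1.5,-4,0],0],[[1.5,-4,0],0],[[1.5,-4,0],0],[[0,0,0],0],[[0,0,0],0]]'

```text
time: 2.65
ee_pos: [0.4828, -0.1318, 0.2303]
eef_rot: [0.106, 0.994, 0.0, -0.0]
ft_force: [-0.4, -0.5, 0.5]
width: 0.0869
grip_force: 0.0
```

```bash
cat >> h.py <<'E'
from scipy.spatial.transform import Rotation as Ro
def wrist(fn):
    s=r.read_state();c=save('wrist',fn)
    T=np.eye(4);T[:3,:3]=Ro.from_quat(s['eef_rot']).as_matrix();T[:3,3]=s['ee_pos'];C=T@c['mount'];c['R']=C[:3,:3].T;c['t']=-c['R']@C[:3,3]
    np.savez('pics/'+fn+'.npz',**c);return c
E
python3 - <<'E'
from h import *
c=wrist('w1');np.set_printoptions(precision=1,suppress=True)
print('pred origin',proj(c,[.493,-.1505,.138]),'end',proj(c,[.413,-.133,.125]),'bend',proj(c,[.66,-.1866,.125]))
cv2.imwrite('pics/w1b.png',cv2.resize(cv2.imread('pics/w1.png'),(800,600)))
E
```

```text
pred origin [237.  209.7] end [236.6 118.2] bend [240.1 347.9]
```

View pics/w1b.png

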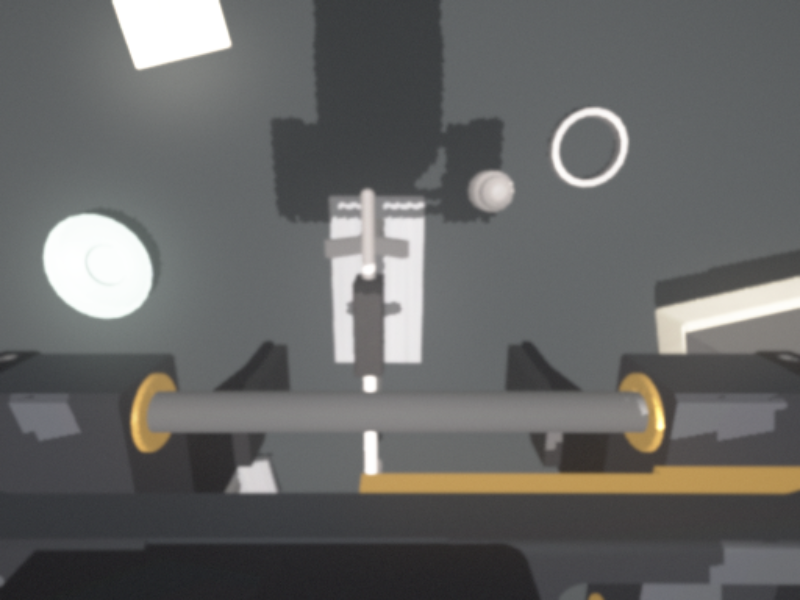

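The wrist view shows the handle at (368,325) and the rod end at (368,190), both matching the prediction. I'll descend now.

drive_tool --series '[[[1.0,-1.9,0],0],[[0,0,-2],0],[[0,0,-2],0],[[0,0,-2],0],[[0,0,-2],0],[[0,0,-2],0],[[0,0,-1],0],[[0,0,-0.6],0],[[0,0,0],0],[[0,0,0],0]]'

```text
time: 3.95
ee_pos: [0.4933, -0.1514, 0.1151]
eef_rot: [0.106, 0.994, 0.0, 0.0]
ft_force: [0.2, -0.2, -0.2]
width: 0.0872
grip_force: 0.0
```

drive_tool --series '[[[0,0,0],0],[[0,0,0],0],[[0,0,0],0],[[0,0,0],0],[[0,0,0],0],[[0,0,0],0],[[0,0,0],0],[[0,0,0],0],[[0,0,0],0],[[0,0,0],0]]' --hand 1 --newtons 55

```text
time: 5.2
ee_pos: [0.493, -0.1517, 0.1146]
eef_rot: [0.107, 0.994, -0.0, 0.0]
ft_force: [-1.3, -2.7, 0.3]
width: 0.0177
grip_force: 54.9
```

drive_tool --series '[[[0,0,1],0],[[0,0,2],0],[[0,0,2],0],[[0,0,2],0],[[0,0,2],0],[[0,0,2],0],[[0,0,2],0],[[0,0,2],0],[[0,0,0],0],[[0,0,0],0]]'

```text
time: 6.45
ee_pos: [0.4927, -0.1512, 0.264]
eef_rot: [0.106, 0.994, 0.0, -0.0]
ft_force: [0.4, -0.1, -2.0]
width: 0.0175
grip_force: 54.9
```

```bash
python3 - <<'E'
from h import *
from scipy.optimize import least_squares
s=load('s0');d=load('d0')
P2=lambda x,y:(260+(x-400)/3.333,150+y/3.333)
P4=lambda x,y:(150+(x-400)/2.727,200+(y-300)/2.727)
obs=[]
for c,P,l in((s,P2,[((436,104),(-3,-110,130)),((603,36),(-3,110,130)),((465,137),(48,-110,130)),((630,58),(48,110,130)),((697,184),(175,110,45)),((530,275),(175,-110,45))]),
 (d,P4,[((648,323),(-3,-110,130)),((613,505),(-3,110,130)),((597,320),(48,-110,130)),((560,500),(48,110,130)),((437,540),(175,110,45)),((626,560),(-10,110,45)),((655,380),(-10,-110,45)),((522,370),(125,-80,80)),((488,497),(125,80,80)),((476,364),(175,-80,80))])):
  for p,m in l: obs.append((c,np.array(P(*p)),np.array(m)/1000.))
f=lambda q:np.concatenate([proj(c,[q[0]+np.cos(q[2])*m[0]-np.sin(q[2])*m[1],q[1]+np.sin(q[2])*m[0]+np.cos(q[2])*m[1],m[2]])-p for c,p,m in obs])
q=least_squares(f,[.58,.197,.03],loss='soft_l1').x
print(q.round(4));print(f(q).reshape(-1,2).round(1).tolist())
np.save('lamp.npy',q)
R=np.array([[np.cos(q[2]),-np.sin(q[2])],[np.sin(q[2]),np.cos(q[2])]])
for c,p in((s,P2(545,160)),(s,P2(583,143)),(d,P4(545,415)),(d,P4(545,462))): print((R.T@(onz(c,*p,.082)[:2]-q[:2])).round(4))
st=r.read_state();print(st['ee_pos'],st['ft_force'])
E
```

```text
[0.5807 0.1971 0.0338]
[[-0.6, 1.2], [-0.9, -1.4], [-0.7, 0.1], [0.1, -0.3], [0.4, -0.1], [1.0, -0.7], [0.0, 0.2], [1.0, 1.5], [0.4, -0.3], [-0.6, 1.1], [-1.6, -0.4], [0.1, 0.0], [0.2, -0.7], [0.0, -1.2], [-0.4, 0.0], [-0.4, -0.6]]
[ 0.0843 -0.0289]
[0.0866 0.0199]
[ 0.089  -0.0198]
[0.0782 0.0357]
[ 0.492713   -0.15115391  0.2639874 ] [ 0.43260468 -0.10907521 -1.98632333]
```

drive_tool --series '[[[0.2,1.5,0],0.5],[[0.3,4,0],1.7],[[0.3,4,0],1.7],[[0.3,4,0],1.7],[[0.3,4,0],1.7],[[0.3,4,0],1.7],[[0.3,4,0],1.7],[[0.3,4,0],1.7],[[0.2,3.5,0],1.2],[[0,1.6,0],0.5]]'

```text
time: 7.7
ee_pos: [0.5178, 0.1973, 0.2641]
eef_rot: [-0.018, 1.0, -0.0, -0.0]
ft_force: [-0.5, -1.7, -0.6]
width: 0.0174
grip_force: 54.9
```

drive_tool --series '[[[0,0,-1],0],[[0,0,-1.5],0],[[0,0,-1.5],0],[[0,0,-1],0],[[0,0,0],0],[[0,0,0],0],[[0,0,0],0],[[0,0,0],0],[[0,0,0],0],[[0,0,0],0]]'

```text
time: 8.95
ee_pos: [0.518, 0.1946, 0.2146]
eef_rot: [-0.016, 1.0, 0.0, 0.0]
ft_force: [0.3, -0.6, -0.4]
width: 0.0175
grip_force: 54.9
```

```bash
python3 - <<'E'
from h import *
from mos import *
s=save('scene','s2');d=save('side','d2');q=np.load('lamp.npy');st=r.read_state();print(st['ee_pos'],Ro.from_quat(st['eef_rot']).as_euler('xyz',degrees=True),st['ft_force'])
print('expect tip',proj(s,[.6877,.2007,st['ee_pos'][2]+.011-.099]),proj(d,[.6877,.2007,st['ee_pos'][2]+.011-.099]))
m=np.hstack([crop('s2',260,130,100,110,400,440),crop('d2',150,180,110,121,400,440)])
cv2.imwrite('pics/m2.png',m)
E
```

```text
[0.51801737 0.19462744 0.21460016] [ 1.79992938e+02  5.83100173e-04 -1.78125091e+02] [ 0.8386163  -0.61775589 -1.55683203]
expect tip [315.39496095 189.52792489] [193.51389905 237.00097942]
```

View pics/m2.png

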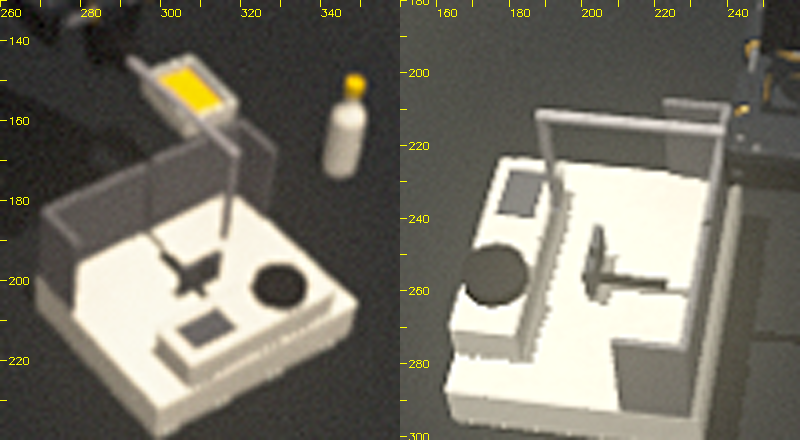

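The rod's tip is where expected: scene (316.5,190), side (193,235). I'll lower it into the gap.

drive_tool --series '[[[0,0,-0.8],0],[[0,0,-0.8],0],[[0,0,-0.8],0],[[0,0,-0.8],0],[[0,0,-0.8],0],[[0,0,-0.8],0],[[0,0,-0.8],0],[[0,0,-0.8],0],[[0,0,-0.8],0],[[0,0,0],0]]'

```text
time: 10.3
ee_pos: [0.5177, 0.1944, 0.1419]
eef_rot: [-0.016, 1.0, -0.0, -0.001]
ft_force: [0.3, -0.7, -0.6]
width: 0.0178
grip_force: 54.9
```

drive_tool --series '[[[-0.2,0,0],0],[[-0.2,0,0],0],[[-0.2,0,0],0],[[-0.2,0,0],0],[[-0.2,0,0],0],[[0,0,0],0],[[0,0,0],0],[[0,0,0],0],[[0,0,0],0],[[0,0,0],0]]' --newtons 60

```text
time: 11.55
ee_pos: [0.508, 0.1946, 0.1426]
eef_rot: [-0.016, 1.0, 0.0, -0.0]
ft_force: [-0.2, 0.2, -1.8]
width: 0.0177
grip_force: 59.9
```

```bash
python3 - <<'E'
from h import *
from mos import *
s=save('scene','s3');d=save('side','d3')
m=np.hstack([crop('s3',260,130,100,110,400,440),crop('d3',150,180,110,121,400,440)])
cv2.imwrite('pics/m3.png',m)
E
```

```text
(no output)
```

View pics/m3.png

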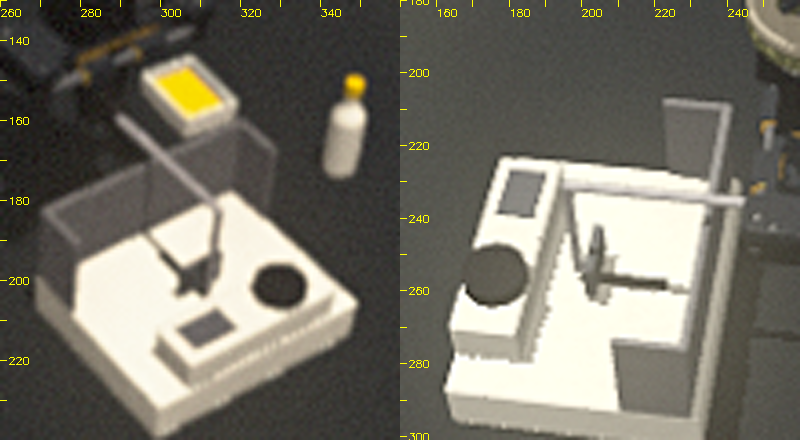

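The leg stands in the gap just behind the lever (side (195–199, 232–255)). I'll pull in small steps.

drive_tool --series '[[[-0.2,0,0],0],[[-0.2,0,0],0],[[-0.2,0,0],0],[[-0.2,-0.04,0],0],[[-0.2,0,0],0],[[-0.2,0,0],0],[[-0.2,0,0],0],[[-0.2,0,0],0],[[0,0,0],0],[[0,0,0],0]]'

```text
time: 12.9
ee_pos: [0.4918, 0.1942, 0.1426]
eef_rot: [-0.016, 1.0, 0.0, -0.0]
ft_force: [2.8, 0.6, -2.0]
width: 0.0175
grip_force: 59.9
```

```bash
python3 - <<'E'
from h import *
s=r.read_state();print({k:np.round(s[k],2).tolist() for k in('time','ee_pos','ft_force','torque','grip_force')})
E
```

```text
{'time': 12.9, 'ee_pos': [0.49, 0.19, 0.14], 'ft_force': [2.75, 0.61, -1.96], 'torque': [0.08, -0.43, 0.01], 'grip_force': 59.89}
```

drive_tool --series '[[[-0.15,0,0],0],[[-0.15,0,0],0],[[-0.15,0,0],0],[[-0.15,-0.04,0],0],[[-0.15,0,0],0],[[-0.15,0,0],0],[[0,0,0],0],[[0,0,0],0],[[0,0,0],0],[[0,0,0],0]]'

```text
time: 14.15
ee_pos: [0.4828, 0.1938, 0.1425]
eef_rot: [-0.016, 1.0, 0.0, -0.0]
ft_force: [1.1, 0.3, -2.3]
width: 0.0169
grip_force: 59.9
```

```bash
python3 - <<'E'
from h import *
from mos import *
s=r.read_state();print({k:np.round(s[k],2).tolist() for k in('time','ee_pos','ft_force','torque','grip_force')})
s=save('scene','s4');d=save('side','d4')
m=np.hstack([crop('s4',260,130,100,110,400,440),crop('d4',150,180,110,121,400,440)])
cv2.imwrite('pics/m4.png',m)
E
```

```text
{'time': 14.15, 'ee_pos': [0.48, 0.19, 0.14], 'ft_force': [1.11, 0.33, -2.33], 'torque': [0.14, -0.29, 0.02], 'grip_force': 59.89}
```

View pics/m4.png

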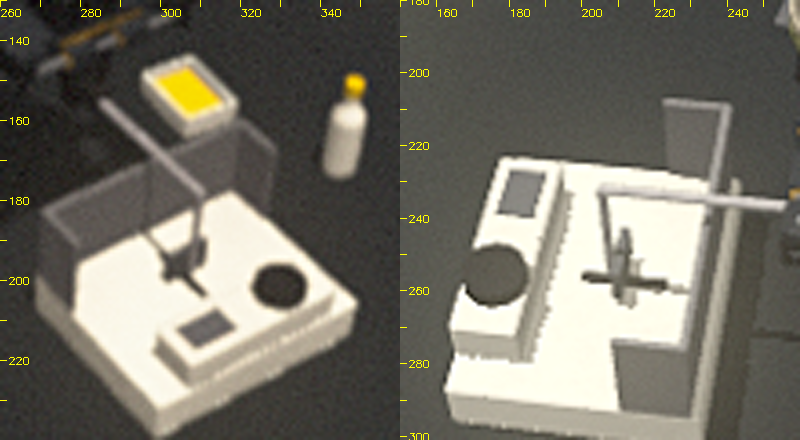

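The lever has moved about 18 mm (side (203→210)) and the rod is holding well in the grip. I'll continue in finer steps.

drive_tool --series '[[[-0.1,0,0],0],[[-0.1,0,0],0],[[-0.1,0,0],0],[[-0.1,0,0],0],[[0,0,0],0],[[0,0,0],0],[[0,0,0],0],[[0,0,0],0],[[0,0,0],0],[[0,0,0],0]]'

```text
time: 15.5
ee_pos: [0.4789, 0.1938, 0.1426]
eef_rot: [-0.016, 1.0, 0.0, -0.0]
ft_force: [3.0, 0.5, -2.1]
width: 0.0174
grip_force: 59.9
```

drive_tool --series '[[[-0.1,0,0],0],[[-0.1,0,0],0],[[-0.1,-0.03,0],0],[[0,0,0],0],[[0,0,0],0],[[0,0,0],0],[[0,0,0],0],[[0,0,0],0],[[0,0,0],0],[[0,0,0],0]]'

```text
time: 16.75
ee_pos: [0.4759, 0.1935, 0.1426]
eef_rot: [-0.016, 1.0, 0.0, -0.0]
ft_force: [2.9, -0.1, -3.1]
width: 0.0176
grip_force: 59.9
```

drive_tool --series '[[[-0.05,0,0],0],[[-0.05,0,0],0],[[-0.05,0,0],0],[[-0.05,0,0],0],[[0,0,0],0],[[0,0,0],0],[[0,0,0],0],[[0,0,0],0],[[0,0,0],0],[[0,0,0],0]]'

```text
time: 18.0
ee_pos: [0.474, 0.1935, 0.1426]
eef_rot: [-0.016, 1.0, 0.0, -0.0]
ft_force: [2.3, 0.6, -2.7]
width: 0.0176
grip_force: 59.9
```

```bash
python3 -c "
from h import *
s=r.read_state();print({k:np.round(s[k],4).tolist() for k in('time','ee_pos','ft_force','torque')})"
```

```text
{'time': 18.0, 'ee_pos': [0.474, 0.1935, 0.1426], 'ft_force': [2.3467, 0.6365, -2.6991], 'torque': [0.1362, -0.6607, 0.0056]}
```

drive_tool --series '[[[-0.05,0,0],0],[[-0.05,0,0],0],[[-0.05,0,0],0],[[-0.05,0,0],0],[[0,0,0],0],[[0,0,0],0],[[0,0,0],0],[[0,0,0],0],[[0,0,0],0],[[0,0,0],0]]'

```text
time: 19.25
ee_pos: [0.472, 0.1935, 0.1426]
eef_rot: [-0.016, 1.0, 0.0, -0.0]
ft_force: [2.2, 0.2, -3.5]
width: 0.0174
grip_force: 59.9
```

drive_tool --series '[[[-0.05,0,0],0],[[-0.05,0,0],0],[[-0.05,0,0],0],[[-0.05,0,0],0],[[0,0,0],0],[[0,0,0],0],[[0,0,0],0],[[0,0,0],0],[[0,0,0],0],[[0,0,0],0]]'

```text
time: 20.5
ee_pos: [0.47, 0.1935, 0.1426]
eef_rot: [-0.016, 1.0, 0.0, -0.0]
ft_force: [3.3, 1.7, -2.2]
width: 0.0177
grip_force: 59.9
```

drive_tool --series '[[[-0.05,0,0],0],[[-0.05,0,0],0],[[-0.05,0,0],0],[[-0.05,0,0],0],[[0,0,0],0],[[0,0,0],0],[[0,0,0],0],[[0,0,0],0],[[0,0,0],0],[[0,0,0],0]]'

```text
time: 21.75
ee_pos: [0.468, 0.1935, 0.1426]
eef_rot: [-0.016, 1.0, 0.0, -0.0]
ft_force: [3.1, 0.3, -2.8]
width: 0.0175
grip_force: 59.9
```

drive_tool --series '[[[-0.05,0,0],0],[[-0.05,0,0],0],[[-0.05,0,0],0],[[-0.05,0,0],0],[[0,0,0],0],[[0,0,0],0],[[0,0,0],0],[[0,0,0],0],[[0,0,0],0],[[0,0,0],0]]'

```text
time: 23.0
ee_pos: [0.4659, 0.1935, 0.1426]
eef_rot: [-0.016, 1.0, 0.0, -0.0]
ft_force: [3.2, 0.0, -2.3]
width: 0.0177
grip_force: 59.9
```

drive_tool --series '[[[-0.05,0,0],0],[[-0.05,0,0],0],[[-0.05,0,0],0],[[-0.05,0,0],0],[[0,0,0],0],[[0,0,0],0],[[0,0,0],0],[[0,0,0],0],[[0,0,0],0],[[0,0,0],0]]'

```text
time: 24.25
ee_pos: [0.4639, 0.1935, 0.1425]
eef_rot: [-0.016, 1.0, 0.0, -0.0]
ft_force: [3.4, -0.1, -3.5]
width: 0.0176
grip_force: 59.9
```

drive_tool --series '[[[-0.05,0,0],0],[[-0.05,0,0],0],[[-0.05,0,0],0],[[-0.05,0,0],0],[[0,0,0],0],[[0,0,0],0],[[0,0,0],0],[[0,0,0],0],[[0,0,0],0],[[0,0,0],0]]'

```text
time: 25.5
ee_pos: [0.4619, 0.1935, 0.1426]
eef_rot: [-0.016, 1.0, 0.0, -0.0]
ft_force: [2.9, 0.8, -2.6]
width: 0.0173
grip_force: 59.9
```

```bash
python3 - <<'E'
from h import *
from mos import *
s=r.read_state();print({k:np.round(s[k],4).tolist() for k in('time','ee_pos','ft_force','torque')})
s=save('scene','s5');d=save('side','d5')
m=np.hstack([crop('s5',260,130,100,110,400,440),crop('d5',150,180,110,121,400,440)])
cv2.imwrite('pics/m5.png',m)
E
```

```text
{'time': 25.5, 'ee_pos': [0.4619, 0.1935, 0.1426], 'ft_force': [2.9429, 0.7509, -2.6414], 'torque': [0.0585, -0.6436, -0.0503]}
```

View pics/m5.png

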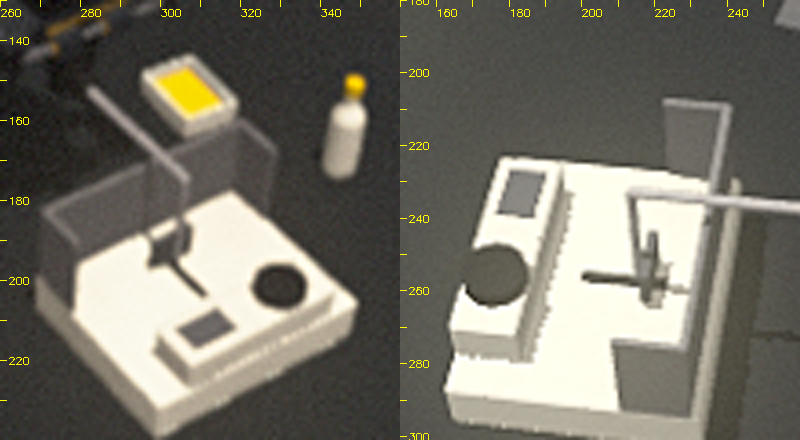

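The lever has now moved about 38 mm (side (203→219)), still hooked, so the stop must be close.

drive_tool --series '[[[-0.05,0,0],0],[[-0.05,0,0],0],[[-0.05,0,0],0],[[0,0,0],0],[[0,0,0],0],[[0,0,0],0],[[0,0,0],0],[[0,0,0],0],[[0,0,0],0],[[0,0,0],0]]'

```text
time: 26.85
ee_pos: [0.4612, 0.1934, 0.1427]
eef_rot: [-0.016, 1.0, 0.0, 0.001]
ft_force: [7.4, 0.0, -6.3]
width: 0.0175
grip_force: 59.9
```

drive_tool --series '[[[-0.02,0,0],0],[[-0.02,0,0],0],[[0,0,0],0],[[0,0,0],0],[[0,0,0],0],[[0,0,0],0],[[0,0,0],0],[[0,0,0],0],[[0,0,0],0],[[0,0,0],0]]'

```text
time: 28.1
ee_pos: [0.4612, 0.1934, 0.1428]
eef_rot: [-0.016, 1.0, 0.0, 0.001]
ft_force: [10.1, 0.0, -6.6]
width: 0.0173
grip_force: 59.9
```

```bash
python3 -c "
from h import *
for i in range(3):
  s=r.read_state();print({k:np.round(s[k],4).tolist() for k in('time','ee_pos','ft_force','torque')}); vision.camera('side')"
```

```text
{'time': 28.1, 'ee_pos': [0.4612, 0.1934, 0.1428], 'ft_force': [10.1086, 0.0342, -6.6176], 'torque': [0.1122, -1.9112, 0.0476]}
{'time': 28.15, 'ee_pos': [0.4612, 0.1934, 0.1428], 'ft_force': [9.5312, 1.0041, -5.9956], 'torque': [0.1344, -1.8113, -0.0247]}
{'time': 28.2, 'ee_pos': [0.4611, 0.1934, 0.1427], 'ft_force': [9.0891, -0.4079, -7.0508], 'torque': [0.1548, -1.8283, 0.0401]}
```

That's about 9.6 N along x, held for over a second. Now I unhook, lift and return.

drive_tool --series '[[[0.1,0,0],0],[[0.2,0,0],0],[[0.5,0,0],0],[[0.6,0,0],0],[[0,0,2],0],[[0,0,2.5],0],[[0,0,2.5],0],[[0,0,2.5],0],[[0,0,2],0],[[0,0,0.6],0]]'

```text
time: 29.5
ee_pos: [0.4747, 0.1937, 0.2646]
eef_rot: [-0.016, 1.0, 0.001, 0.001]
ft_force: [-0.2, -0.1, -0.9]
width: 0.0175
grip_force: 59.9
```

drive_tool --series '[[[0,-1.5,0],-0.5],[[0.2,-4,0],-1.7],[[0.2,-4,0],-1.7],[[0.3,-4,0],-1.7],[[0.3,-4,0],-1.7],[[0.3,-4,0],-1.7],[[0.3,-4,0],-1.7],[[0.2,-4,0],-1.7],[[0,-3.5,0],-1.2],[[0,-1.5,0],-0.5]]'

```text
time: 30.75
ee_pos: [0.4904, -0.1553, 0.263]
eef_rot: [0.109, 0.994, -0.0, -0.0]
ft_force: [0.9, 0.4, -1.6]
width: 0.0176
grip_force: 59.9
```

drive_tool --series '[[[0,0,0],0],[[0,0,-2],0],[[0,0,-2],0],[[0,0,-2],0],[[0,0,0],0],[[0,0,0],0],[[0,0,0],0],[[0,0,0],0],[[0,0,0],0],[[0,0,0],0]]'

```text
time: 32.0
ee_pos: [0.4921, -0.1515, 0.2037]
eef_rot: [0.107, 0.994, 0.0, 0.0]
ft_force: [-0.6, -0.3, -2.0]
width: 0.0173
grip_force: 59.9
```

```bash
python3 - <<'E'
from h import *
from mos import *
st=r.read_state();print({k:np.round(st[k],4).tolist() for k in('time','ee_pos','ft_force','torque')})
s=save('scene','s6');d=save('side','d6')
p=np.array(st['ee_pos'])+[0,0,.011];dr=np.array([.9774,-.2115,0])
for n,X in(('bend',p+.17*dr),('tip',p+.17*dr-[0,0,.099]),('end',p-.082*dr)): print(n,proj(s,X).round(1),proj(d,X).round(1))
m=np.hstack([crop('s6',150,140,100,130,400,520),crop('d6',215,110,100,130,400,520)])
cv2.imwrite('pics/m6.png',m)
E
```

```text
{'time': 32.0, 'ee_pos': [0.4921, -0.1515, 0.2037], 'ft_force': [-0.6312, -0.2825, -1.9975], 'torque': [0.0189, 0.0782, 0.0147]}
bend [205.9 210.9] [230.6 122.7]
tip [208.9 232.4] [231.4 147.5]
end [187.7 158.2] [309.4 140.8]
```

View pics/m6.png

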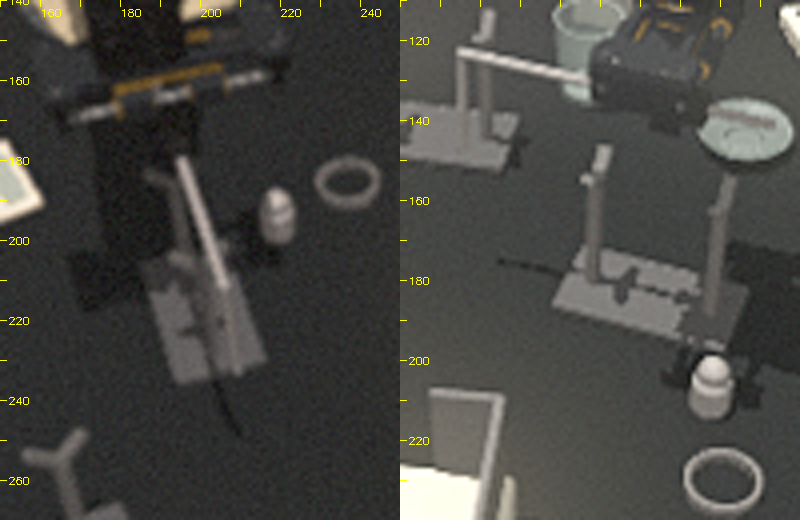

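The rod sits in the hand as predicted: bend at side (230,123), tip at (230.5,147), no slip. I'll lower it into the forks and release.

drive_tool --series '[[[0.1,0,0],0],[[0,0,-1.5],0],[[0,0,-1.5],0],[[0,0,-1.5],0],[[0,0,-1.5],0],[[0,0,-1],0],[[0,0,-0.8],0],[[0,0,-0.6],0],[[0,0,-0.4],0],[[0,0,0],0]]'

```text
time: 33.35
ee_pos: [0.4931, -0.1516, 0.1155]
eef_rot: [0.107, 0.994, 0.0, -0.0]
ft_force: [-0.1, 0.8, -0.7]
width: 0.0179
grip_force: 59.9
```

drive_tool --series '[[[0,0,-0.05],0],[[0,0,0],0],[[0,0,0],0],[[0,0,0],0],[[0,0,0],0],[[0,0,0],0],[[0,0,0],0],[[0,0,0],0],[[0,0,0],0],[[0,0,0],0]]' --newtons 5

```text
time: 34.6
ee_pos: [0.4931, -0.1515, 0.1151]
eef_rot: [0.107, 0.994, 0.0, 0.0]
ft_force: [1.1, -0.7, 0.1]
width: 0.0179
grip_force: 5.0
```

drive_tool --series '[[[0,0,0],0],[[0,0,0],0],[[0,0,0],0],[[0,0,0],0],[[0,0,0],0],[[0,0,0],0],[[0,0,0],0],[[0,0,0],0],[[0,0,0],0],[[0,0,0],0]]' --hand 0

```text
time: 35.85
ee_pos: [0.4931, -0.1515, 0.1151]
eef_rot: [0.107, 0.994, 0.0, -0.0]
ft_force: [-0.1, -0.2, 0.0]
width: 0.0867
grip_force: 0.0
```

drive_tool --series '[[[0,0,1],0],[[0,0,2],0],[[0,0,2],0],[[0,0,3],0],[[0,0,3],0],[[0,0,3],0],[[-2,4,1],0],[[-2,5,0],0],[[-2,5,0],0],[[0,5,0],0]]'

```text
time: 37.1
ee_pos: [0.4322, 0.0397, 0.2663]
eef_rot: [0.107, 0.994, 0.001, 0.001]
ft_force: [0.5, 0.4, -0.8]
width: 0.0873
grip_force: 0.0
```

```bash
python3 - <<'E'
from h import *
from mos import *
st=r.read_state();print({k:np.round(st[k],4).tolist() for k in('time','ee_pos','ft_force','width')})
s=save('scene','s7');d=save('side','d7')
m=np.vstack([np.hstack([crop('s7',160,170,100,80),crop('s7',260,150,100,90)]),np.hstack([crop('d7',220,130,100,75),crop('d7',150,200,110,110)])])
cv2.imwrite('pics/m7.png',m)
E
```

```text
{'time': 37.1, 'ee_pos': [0.4322, 0.0397, 0.2663], 'ft_force': [0.4524, 0.3678, -0.7971], 'width': 0.0873}
```

View pics/m7.png

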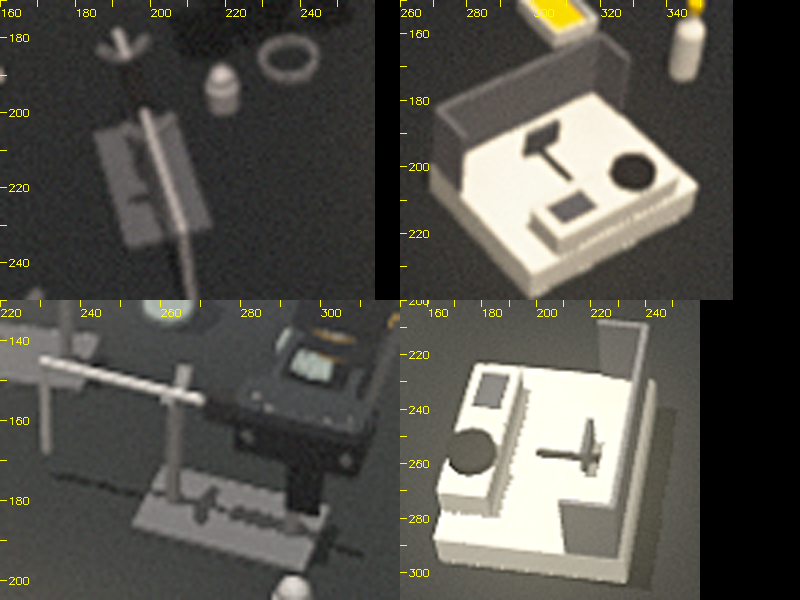

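The rod lies just as it did at the start: near end at scene (191,178), bend at side (231,145). The lever stands open near the shield (side (219,250)) and the arm is clear, so I'll hand the job in.

```bash
python3 -c "
from h import *
print(r.close_job())"
```

```text
the job is handed in; nothing more can be done
None
```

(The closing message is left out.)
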